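Seat the orange check probe in its heater well

ROBOT

A 6-joint arm with a two-finger parallel gripper is mounted at the origin on the work surface. World frame = base frame: x ahead of the robot, y to its left, z up, the work surface at z = 0. Lengths are in m, angles in degrees, forces in N, time in s.
With the tool pointing down it reaches from about 0.325 to 0.85 m from the base axis. Payload 15.5 kg.
Tool frame: the origin (TCP) lies at the very end of the fingers, on their centre line; the grasp point (between the pads) lies arm.grip_depth behind it (arm.grip_depth is the distance from the TCP to the grasp point, in m); z points along the fingers, y is the line along which they close (so a half turn about z gives the same grasp; the last joint's range is limited). The gripper opens to 91 mm and grips with 3 to 60 N. Pads are 32 mm wide; open, the fingers measure 118 mm over their backs; the gripper's body (76 mm by 178 mm) begins 60 mm behind the grasp point.
Start: joints at [63.856, 28.281, 77.091, -0, 74.628, -5.472], TCP at [0.221, 0.585, 0.214] pointing down, gripper open.
Joint ranges: [-166.48, 166.48], [-47.26, 123.95], [12.59, 153.08], [-70.14, 250.14], [6.76, 159.57], [-176.63, 176.63]. Speed limits (degrees/s): [108.29, 108.29, 147.25, 172.46, 172.46, 172.46].

INTERFACE

Orientations are given as a 3x3 rotation matrix whose columns are the frame's x, y, z axes.
In Python, from rig import arm gives the robot as it stands. Calls block until the motion is done:
- arm.move_to(position, orientation): joint-space move of the TCP to a pose.
- arm.move_l(position, orientation=None, feed=0.15): straight line of the TCP; orientation=None keeps the orientation; feed is the mean speed in m/s.
- arm.move_joints(angles): joint-space move.
- arm.grip(opening): finger opening in m; the grip force is fixed at half the most; returns when the fingers have stopped.
- arm.sleep(seconds).
- arm.solve_ik(position, orientation): joint angles nearest the present ones, or None.
- arm.snapshot(name): name is "scene" or "top" or "wrist"; returns the picture (384x512x3 uint8, red, green, blue); there is no depth.
- arm.get_calibration(name): a dict with "intrinsics" (3x3 intrinsics, pixels), "cam_to_world" (4x4, takes a point from camera to world coordinates). Camera axes: x right, y down, z forward; pixel columns grow to the right and rows downward; lengths in m; the calibration is good to about 2 mm. A picture is of the moment at which its call begins: read the wrist's pose just before it. get_calibration takes no time and is no camera call; for the wrist camera it gives the pose at the moment of the call.
A pose or a line that the arm cannot do raises arm.Unreachable and nothing moves.
- arm.sign_off(): hands the job in; it is judged then, once.
Readings, each from a call of its own:
- arm.current_t(): time.
- arm.current_joint_positions(): joint angles.
- arm.current_dq(): joint speeds.
- arm.current_tau(): joint torques, N m.
- arm.current_ee_pos(): TCP position.
- arm.current_tool_rot(): TCP orientation.
- arm.current_force(): force on the tool from outside, world axes, zero at the start.
- arm.current_torque(): the same for the moment, N m.
- arm.current_width(): finger opening in m.
- arm.current_grasp_force(): force on a finger pad.
Only numpy, scipy, OpenCV 4.12 (cv2) and the standard library are available. Lean on these libraries where they do the work, as an engineer would, in place of code of your own. Each camera call takes 0.05 s, during which the arm holds its last target. There are 200 camera calls.

TASK

Take the orange-handled temperature probe out of the probe stand and put its steel pin down into the orange-collared well of the dry-block heater, so that it stands upright with its round flange resting flat on the collar. Lower it in with the gripper rather than dropping it, then let go. Leave the blue and the white probe parked in the stand.

Things in the scene. Friction and masses are not known exactly. Their poses are not given: they have to be found in the camera images.
- handle_orange (a point): Middle of the orange probe's handle (on its axis, z up): orange cylinder, 22 mm diameter, 60 mm tall. Below it a steel flange, 50 mm diameter, 5 mm thick, underside 35 mm below this point, and a steel pin, 8 mm diameter, 45 mm long, tip 80 mm below this point. 65 to 125 g. Round: grip at any yaw. Starts upright in the grey stand, this point 95 mm above the bench; lifts straight out.
- well_orange (a point): Centre of the mouth of the orange-collared well, 84 mm above the bench, z up. Collar: flat orange ring, 62 mm outside, 26 mm inside, 4 mm thick. Well: vertical, empty, 26 mm diameter, 58 mm deep. It is in a fixed white dry-block heater, 160 x 250 mm, 80 mm high, with three wells in a row 70 mm apart; the order of the orange, blue and white collars varies.
- handle_blue (a point): Middle of the handle of the blue-handled probe, otherwise like the orange one (handle top 125 mm above the bench). Stays parked. The grey stand is a fixed block, 80 x 230 mm, 60 mm high, with three 16 mm holes in a row 80 mm apart; the order of the three probes varies. Stand and heater are on opposite sides of the robot's centre line, either way round.
- handle_white (a point): Middle of the handle of the white-handled probe, otherwise like the orange one, in the same stand. Stays parked.

How it is judged:
By the outcome, as a careful person would: the job done as asked, in the order asked, and still so for the second after the job is handed in, with the robot touching nothing.
It also fails if it takes over 40 s, if anything falls off the work surface, if the arm or the gripper's body presses on something with over 40 N, if the wrist force passes 120 N, or if a joint passes its speed limit or range.

## Working session

There is one attempt and no reset: what is moved stays moved. The work goes in short steps, each a Python script; the robot and the scene stay as the last script left them, time stands still between calls to the robot, and variables do not carry over. Pictures are saved under pics/ and viewed, at most 10 in all, crops included, and the job is handed in when it is done.

```bash
mkdir -p pics
python3 - <<'E'
from rig import arm
import cv2,numpy as np
print(arm.grip_depth,arm.current_t())
for n in("top","scene"):
    im=arm.snapshot(n); c=arm.get_calibration(n)
    cv2.imwrite(f"pics/{n}0.png",im[:,:,::-1]); np.savez(f"{n}0.npz",im=im,K=c["intrinsics"],T=c["cam_to_world"]); print(n,np.round(c["cam_to_world"],3).tolist(),c["intrinsics"][0])
E
```

```text
0.0188 0.0
top [[0.006, -0.998, 0.058, 0.476], [-1.0, -0.006, 0.003, 0.007], [-0.002, -0.058, -0.998, 1.157], [0.0, 0.0, 0.0, 1.0]] [414.72546989   0.         256.26969675]
scene [[0.405, 0.579, -0.707, 1.175], [0.914, -0.24, 0.327, -0.306], [0.019, -0.779, -0.627, 0.707], [0.0, 0.0, 0.0, 1.0]] [463.51478195   0.         247.49488091]
```

View pics/top0.png

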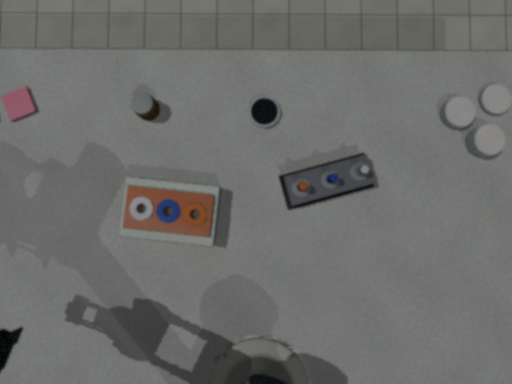

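View pics/scene0.png

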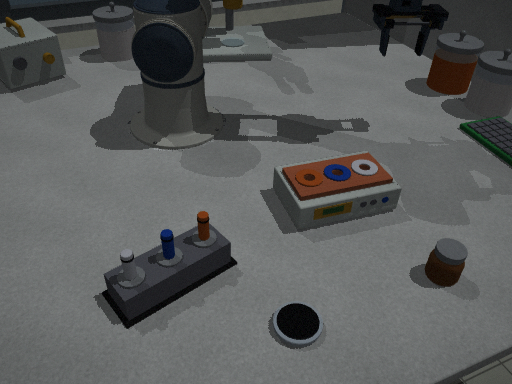

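The top view shows the orange probe at about (303,186) at the left end of the stand, and the orange collar at about (197,214) at the right end of the heater. The scene view agrees: orange handle at (203,226), orange collar at (310,177).

```bash
cat > h.py <<'E'
import cv2,numpy as np
def ray(K,T,uv):
    d=T[:3,:3]@np.linalg.solve(K,[*uv,1.]); return T[:3,3],d/np.linalg.norm(d)
def plane(K,T,uv,z):
    o,d=ray(K,T,uv); return o+d*(z-o[2])/d[2]
def load(n):
    f=np.load(n+"0.npz"); return f["im"],f["K"],f["T"]
def blobs(mask,amin=15):
    n,l,s,c=cv2.connectedComponentsWithStats(mask.astype(np.uint8))
    return [(s[i],c[i]) for i in range(1,n) if s[i][4]>=amin]
E
python3 - <<'E'
from h import *
crops=[]
for n,(x,y,w,h) in(("top",(115,150,270,95)),("scene",(100,140,310,180))):
    im,K,T=load(n); hsv=cv2.cvtColor(im,cv2.COLOR_RGB2HSV)
    H,S,V=[hsv[...,i].astype(int) for i in range(3)]
    roi=np.zeros(H.shape,bool); roi[y:y+h,x:x+w]=1
    for nm,m in(("orange",(H<20)&(S>120)),("blue",(H>100)&(H<130)&(S>130))):
        for s,c in blobs(m&roi&(V>50)):
            print(n,nm,s,c.round(1),"z.084",plane(K,T,c,.084).round(3),"z.095",plane(K,T,c,.095).round(3),"z.125",plane(K,T,c,.125).round(3))
    crops.append(cv2.resize(im[y:y+h,x:x+w],None,fx=560/w,fy=560/w,interpolation=2))
im,_,_=load("top"); print("top row214",im[214,180:218].tolist())
cv2.imwrite("pics/crop.png",np.vstack(crops)[:,:,::-1])
E
```

```text
top orange [298 182  10   9  61] [302.3 186.1] z.084 [ 0.546 -0.11   0.084] z.095 [ 0.545 -0.108  0.095] z.125 [ 0.543 -0.105  0.125]
top orange [ 127  187   86   49 1786] [181.9 208.1] z.084 [0.487 0.202 0.084] z.095 [0.486 0.2   0.095] z.125 [0.486 0.194 0.125]
top orange [152 212   6   9  22] [153.9 216.5] z.084 [0.464 0.274 0.084] z.095 [0.465 0.271 0.095] z.125 [0.465 0.263 0.125]
top orange [124 221  15   6  39] [129.5 224.7] z.084 [0.443 0.336 0.084] z.095 [0.443 0.333 0.095] z.125 [0.444 0.324 0.125]
top blue [327 174  11   8  66] [332.5 177.8] z.084 [ 0.568 -0.188  0.084] z.095 [ 0.567 -0.186  0.095] z.125 [ 0.564 -0.18   0.125]
top blue [157 201  22  21 280] [167.8 210.7] z.084 [0.48  0.238 0.084] z.095 [0.48  0.236 0.095] z.125 [0.48  0.229 0.125]
scene orange [ 283  153  110   47 2222] [331.5 176.6] z.084 [0.492 0.217 0.084] z.095 [0.504 0.208 0.095] z.125 [0.537 0.183 0.125]
scene orange [332 170   7   4  17] [334.6 171.1] z.084 [0.477 0.235 0.084] z.095 [0.489 0.226 0.095] z.125 [0.523 0.2   0.125]
scene orange [197 211  11  10  89] [202.5 215.6] z.084 [ 0.505 -0.095  0
[... 462 characters left out ...]
ne blue [168 241   7  18  63] [171.6 249.1] z.084 [ 0.571 -0.179  0.084] z.095 [ 0.581 -0.181  0.095] z.125 [ 0.61  -0.187  0.125]
top row214 [[92, 60, 55], [110, 68, 48], [119, 72, 47], [123, 72, 43], [126, 74, 41], [126, 74, 37], [126, 73, 37], [125, 73, 38], [122, 72, 38], [103, 58, 29], [74, 45, 26], [48, 25, 16], [48, 39, 33], [54, 50, 46], [61, 62, 58], [64, 66, 64], [64, 68, 64], [65, 65, 62], [71, 63, 57], [94, 67, 55], [114, 69, 43], [124, 71, 38], [126, 73, 38], [128, 73, 40], [124, 71, 36], [117, 67, 35], [113, 66, 39], [114, 68, 46], [116, 72, 51], [115, 71, 51], [109, 68, 49], [96, 65, 53], [84, 73, 68], [95, 97, 94], [110, 113, 111], [107, 112, 109], [87, 93, 88], [67, 69, 67]]
```

View pics/crop.png

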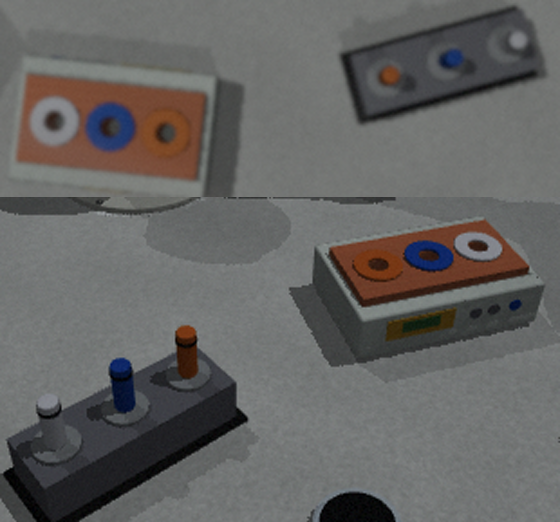

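The enlarged crop confirms this: in the top crop the orange collar's hole is at about top pixel (196,214), and the probe handle sits at (302,186). Next I take wrist-camera close-ups over the well and then over the probe.

```bash
cat >> h.py <<'E'
def rot(yvec):
    y=np.array([*yvec,0.])/np.linalg.norm(yvec); z=np.array([0,0,-1.]); return np.column_stack([np.cross(y,z),y,z])
def best(arm,p,yv):
    q=arm.current_joint_positions(); c=[]
    for s in(1,-1):
        R=rot(s*np.array(yv)); a=arm.solve_ik(p,R)
        if a is not None: c.append((np.abs(np.array(a)-q).max(),s,R))
    return min(c,key=lambda t:t[0])[2]
YV=np.array([.96,.27])
E
python3 - <<'E'
from rig import arm
from h import *
im,K,T=load("top"); w=plane(K,T,(196,214),.084); print("well coarse",w, arm.current_tool_rot())
for n,p in(("well",[w[0]-.0,w[1],.30]),("probe",[.545,-.106,.30])):
    R=best(arm,p,YV); arm.move_to(p,R); arm.sleep(.2)
    c=arm.get_calibration("wrist"); im=arm.snapshot("wrist")
    np.savez(n+"0.npz",im=im,K=c["intrinsics"],T=c["cam_to_world"]); cv2.imwrite(f"pics/{n}.png",im[:,:,::-1])
    print(n,R.round(2).tolist(),c["cam_to_world"].round(3).tolist(),arm.current_joint_positions(),arm.current_t())
a,b=[cv2.imread(f"pics/{n}.png") for n in("well","probe")]
cv2.imwrite("pics/wr.png",cv2.resize(np.hstack([a,b]),(800,300),interpolation=3))
E
```

```text
well coarse [0.47171679 0.16493221 0.084     ] [[-9.35620957e-01  3.53005924e-01 -4.92062292e-04]
 [ 3.53006252e-01  9.35620412e-01 -1.01495933e-03]
 [ 1.02096870e-04 -1.12331828e-03 -9.99999364e-01]]
well [[-0.27, 0.96, 0.0], [0.96, 0.27, 0.0], [0.0, 0.0, -1.0]] [[0.963, 0.262, 0.071, 0.451], [0.271, -0.929, -0.253, 0.235], [-0.0, 0.262, -0.965, 0.471], [0.0, 0.0, 0.0, 1.0]] [ 1.24758324e+01  1.34692852e+01  8.67856512e+01  1.63121888e-03
  7.97577744e+01 -3.28727614e+00] 2.1583
probe [[-0.27, 0.96, 0.0], [0.96, 0.27, 0.0], [0.0, 0.0, -1.0]] [[0.962, 0.262, 0.072, 0.524], [0.272, -0.929, -0.252, -0.035], [0.0, 0.262, -0.965, 0.471], [0.0, 0.0, 0.0, 1.0]] [-1.70698816e+01  1.83215124e+01  7.96955897e+01  3.65243157e-03
  8.19769970e+01 -3.28590148e+01] 3.4917
```

View pics/wr.png

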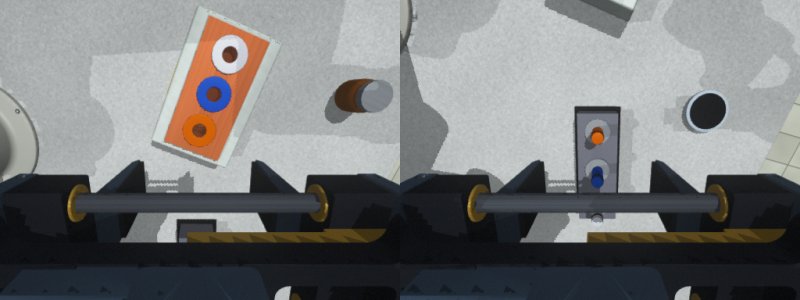

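The wrist views show the orange collar at about (255,166) full-size pixels, and the orange handle at about (252,177) on a steel flange, with its top toward larger rows. I'll refine both numerically.

Run:
```python
from h import *
im,K,T=load("well"); hsv=cv2.cvtColor(im,cv2.COLOR_RGB2HSV); print("collar/plate hsv",hsv[166,235:276:2].tolist())
for th in(215,225,235):
    m=(hsv[...,0]<20)&(hsv[...,1]>th)&(hsv[...,2]>110); m[:140]=0;m[195:]=0
    for s,c in blobs(m,150):
        if abs(c[0]-255)<15:
            lab=np.zeros(m.shape,np.uint8); lab[s[1]:s[1]+s[3],s[0]:s[0]+s[2]]=m[s[1]:s[1]+s[3],s[0]:s[0]+s[2]]
            ct=max(cv2.findContours(lab,0,1)[0],key=len); e=cv2.fitEllipse(ct)
            print(th,s,c,e,plane(K,T,e[0],.084))
for n,c in(("well",None),):
    m=(hsv[...,0]>100)&(hsv[...,0]<130)&(hsv[...,1]>130)&(hsv[...,2]>60); m[190:]=0
    for s,c in blobs(m,150): print("blue collar",s,plane(K,T,c,.084))
    m=(hsv[...,2]<120); m[:152]=0;m[182:]=0;m[:,:240]=0;m[:,272:]=0
    for s,c in blobs(m,15): print("hole",s,c,plane(K,T,c,.084))
im,K,T=load("probe"); hsv=cv2.cvtColor(im,cv2.COLOR_RGB2HSV)
m=(hsv[...,0]<20)&(hsv[...,1]>150)&(hsv[...,2]>50); m[:140]=0; m[230:]=0;m[:,:200]=0;m[:,300:]=0
for s,c in blobs(m,10): print("handle",s,c,"mid",plane(K,T,c,.095))
ys,xs=np.nonzero(m); r=ys.max(); e=xs[ys>r-6].mean(); P=plane(K,T,(e,r+.5),.125); d=P-T[:3,3]; d[2]=0; d/=np.linalg.norm(d)
print("top-edge axis",P-d*.011)
# triangulate mid: top & wrist
A=np.zeros((3,3));b=np.zeros(3)
for k,t,uv in((K,T,P),):pass
g=cv2.cvtColor(im,cv2.COLOR_RGB2GRAY); print(g[140:200,252].tolist()); print(g[167,225:285].tolist())
```

```text
collar/plate hsv [[13, 233, 211], [13, 239, 210], [13, 240, 210], [13, 238, 211], [14, 248, 210], [13, 239, 196], [9, 160, 107], [9, 161, 100], [9, 153, 107], [8, 159, 104], [8, 153, 108], [9, 164, 104], [9, 163, 105], [8, 150, 85], [10, 177, 95], [13, 245, 205], [13, 249, 209], [14, 246, 209], [13, 246, 208], [13, 243, 212], [13, 241, 204]]
215 [ 234  146   42   42 1104] [254.69474638 166.48731884] ((254.67283630371094, 166.5200653076172), (40.51300048828125, 40.98137283325195), 91.53289794921875) [0.4727069  0.16803745 0.084     ]
225 [ 234  147   42   41 1058] [254.77882798 166.4536862 ] ((254.7365264892578, 166.5352020263672), (39.83323287963867, 40.578208923339844), 82.66461181640625) [0.47280145 0.16804109 0.084     ]
235 [235 147  41  40 984] [255.18800813 166.53658537] ((255.00424194335938, 166.6661376953125), (39.1152458190918, 39.70693588256836), 59.40036392211914) [0.47322583 0.16796172 0.084     ]
blue collar [ 252   98   44   45 1259] [0.4798978  0.23761101 0.084     ]
hole [247 159  17  17 214] [254.90186916 166.53738318] [0.47303209 0.16810277 0.084     ]
handle [245 163  16  22 269] [252.52416357 174.11152416] mid [ 0.54567488 -0.11164662  0.095     ]
top-edge axis [ 0.54453155 -0.10844196  0.125     ]
[41, 39, 65, 70, 66, 98, 120, 121, 119, 121, 120, 119, 144, 156, 156, 154, 152, 152, 153, 156, 155, 155, 104, 73, 71, 70, 73, 42, 56, 80, 128, 134, 130, 127, 128, 125, 122, 122, 121, 120, 119, 116, 117, 116, 103, 113, 116, 116, 116, 114, 115, 116, 117, 114, 116, 115, 116, 114, 116, 115]
[35, 63, 112, 122, 120, 120, 120, 119, 119, 119, 117, 115, 144, 150, 149, 150, 153, 153, 152, 153, 137, 81, 65, 65, 54, 51, 47, 42, 44, 46, 60, 63, 72, 72, 100, 128, 132, 132, 135, 139, 135, 135, 136, 130, 110, 104, 105, 109, 105, 105, 107, 106, 106, 90, 51, 37, 112, 161, 172, 175]
```

Run:
```python
from rig import arm
from h import *
h=np.array([.545,-.110]); R=best(arm,[*h,.2],YV)
arm.move_l([*h,.16],R,feed=.2); arm.move_l([*h,.078],feed=.08)
print("f",np.round(arm.current_force(),1),arm.current_ee_pos())
arm.grip(.015); print("w",arm.current_width(),arm.current_grasp_force())
arm.move_l([*h,.10],feed=.05); print("f",np.round(arm.current_force(),1),arm.current_width())
arm.move_l([*h,.24],feed=.15); print("f",np.round(arm.current_force(),1),arm.current_width())
w=np.array([.473,.168])
arm.move_l([*w,.24],feed=.15); arm.sleep(.3)
print(arm.current_ee_pos(),arm.current_width(),np.round(arm.current_force(),1),arm.current_t())
for n in("scene","top","wrist"):
    c=arm.get_calibration(n); im=arm.snapshot(n); np.savez("hold_"+n+"0.npz",im=im,K=c["intrinsics"],T=c["cam_to_world"])
    cv2.imwrite(f"pics/hold_{n}.png",im[:,:,::-1])
a=cv2.resize(cv2.imread("pics/hold_scene.png")[20:260,200:440],(400,400),interpolation=2);b=cv2.imread("pics/hold_wrist.png")
cv2.imwrite("pics/hold.png",np.hstack([a,cv2.resize(b,(400,400))]))
```

```text
f [ 0.   0.4 -0.1] [ 0.5452965  -0.11008618  0.0784324 ]
w 0.021673820913423972 29.999925792217255
f [ 0.4 -0.  -1.3] 0.021937736847199043
f [-0.2  0.2 -0.6] 0.021257598695512088
[0.47306251 0.16785122 0.23999336] 0.02157981104315481 [ 0.5 -0.2 -0.9] 10.6167
```

View pics/hold.png

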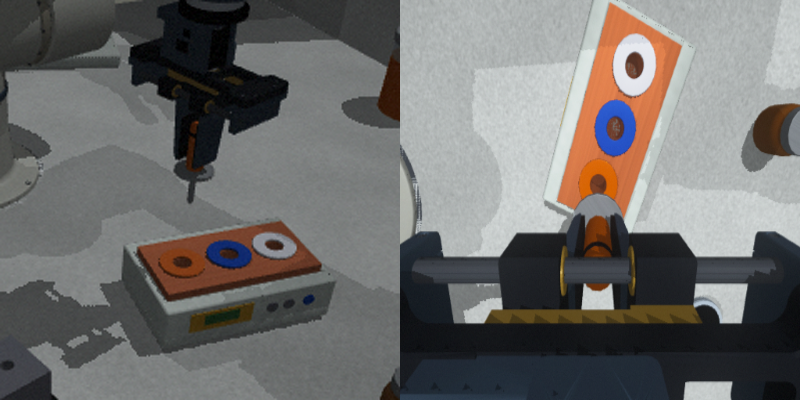

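The probe is held upright. In the scene crop, the pin tip is at (192,203), which is full-size pixel (315,142), and the well is below it at (182,262). Before lowering, I check that the tip projects where expected.

Run:
```python
from h import *
im,K,T=load("hold_scene")
def pr(p): 
    q=np.linalg.inv(T)@[*p,1]; v=K@q[:3]; return (v[:2]/v[2]).round(1)
print("tip exp",pr([.473,.168,.177]),"pin top exp",pr([.473,.168,.222]),"well exp",pr([.473,.168,.084]), "10mm in x,y:",pr([.483,.168,.177]),pr([.473,.178,.177]))
g=cv2.cvtColor(im,cv2.COLOR_RGB2GRAY); print(g[120:146:2,306:326])
```

```text
tip exp [312.6 141.9] pin top exp [315.  123.4] well exp [308.2 177. ] 10mm in x,y: [315.  144.3] [316.7 141. ]
[[ 39  43  38  41  41  34  32  35  32  14  17  23  18  24  26  31  70  81
   83  81]
 [ 40  41  43  39  39  39  40  36  35  31  34  34  35  33  30  42  41  44
   79  82]
 [ 39  41  43  40  40  39  41  38  40  40  38  40  43  46  43  42  80  83
   82  81]
 [129  85  44  43  39  42  45  38  40  43  41  40  79  77  77  79  76  78
   74  55]
 [105 112 132 132 130 105  68  63  41  41  41  47  49  48  52  53  52  84
   82 123]
 [111 114 114 110 131 133 133  77  41  43  45 104 131 128 128 127 128 129
  127 126]
 [117 112 112 110 114 114 128  58  42  45  41 128 126 126 130 128 126 122
  124 126]
 [116 114 113 116 117 116 129  38  42  44  64 130 132 131 130 128 129 129
  128 127]
 [117 114 115 116 117 115  96  40  43  41  83 131 131 131 129 130 129 130
  132 131]
 [114 116 114 114 114 113  74  41  40  44  94 115 114 130 130 132 127 126
  131 133]
 [116 115 113 116 113 112  75  37  44  49 112 114 114 112 112 112 117 132
  130 131]
 [117 117 114 114 109 111 114  93  94 112 112 112 113 113 115 112 115 116
  114 112]
 [115 115 114 113 112 113 116 109 111 112 115 118 115 117 113 111 115 112
  114 113]]
```

The tip is within about 3 mm of its expected position, and the pin has about 9 mm of clearance. I'll lower it under force guard.

Run:
```python
from rig import arm
from h import *
w=[.473,.168]
f0=np.mean([arm.current_force() for _ in range(5)],0)
arm.move_l([*w,.165],feed=.15); arm.move_l([*w,.125],feed=.06); f=arm.current_force()-f0; print("in well",f.round(1))
if np.linalg.norm(f)<5:
    arm.move_l([*w,.107],feed=.04); z=.107
    while z>.098:
        f=arm.current_force()-f0; print(round(z,4),f.round(1))
        if f[2]>3: break
        z-=.001; arm.move_l([*w,z],feed=.02)
c=arm.get_calibration("scene"); im=arm.snapshot("scene"); print(arm.current_ee_pos(),arm.current_t())
cv2.imwrite("pics/low.png",cv2.resize(im[40:260,200:440,::-1],(480,440),interpolation=2))
```

```text
in well [ 0.9 -0.1  0.1]
0.107 [ 0.8  0.8 -0.4]
0.106 [ 0.8 -0.4 -1.2]
0.105 [ 1.4 -0.3 -0.9]
0.104 [ 1.8  0.3 -0.9]
0.103 [-0.2 -0.4 -0.8]
0.102 [ 0.8  0.3 -0.6]
0.101 [-4.3 -1.1 17.9]
[0.47307851 0.16801456 0.10172375] 14.3833
```

View pics/low.png

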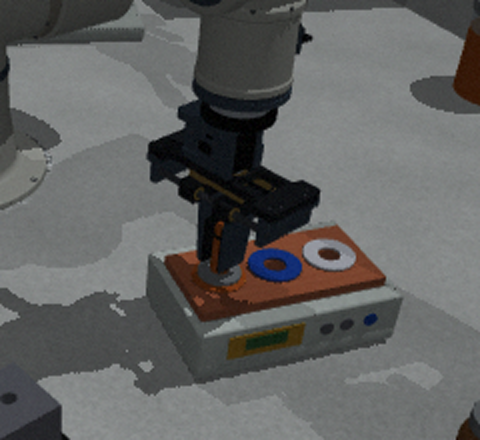

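The flange rests on the orange collar at crop pixel (220,273), and contact came at the expected height. Now I release and retreat.

Run:
```python
from rig import arm
from h import *
w=[.473,.168]
arm.move_l([*w,.102],feed=.02); print(np.round(arm.current_force(),1))
arm.grip(.05); arm.sleep(.2); arm.move_l([*w,.14],feed=.06); arm.move_l([*w,.30],feed=.2); arm.move_l([.40,.02,.33],feed=.2); arm.sleep(.3)
out=[]
for n,(y,x) in(("scene",(130,90)),("top",(140,110))):
    im=arm.snapshot(n); c=arm.get_calibration(n); np.savez("end_"+n+"0.npz",im=im,K=c["intrinsics"],T=c["cam_to_world"])
    out.append(cv2.resize(im[y:y+200,x:x+320],(400,250),interpolation=2))
cv2.imwrite("pics/end.png",np.hstack(out)[:,:,::-1]); print(arm.current_t(),arm.current_width())
```

```text
[ 0.1  0.6 -0.7]
18.575 0.04979356557229941
```

View pics/end.png

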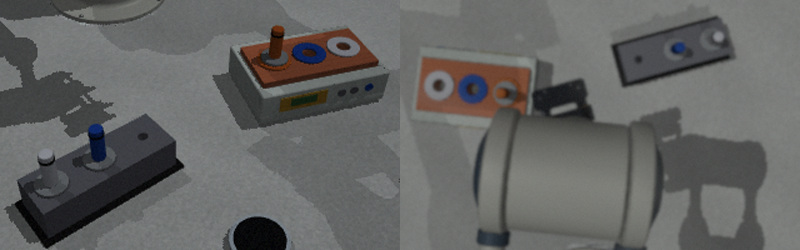

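The orange probe stands upright in the orange-collared well (left crop, handle at (277,42), flange on the collar at (273,60)). The blue and white probes are still in the stand, and the arm is clear.

```bash
python3 -c "
from rig import arm
print(arm.sign_off())"
```

```text
the job is handed in; nothing more can be done
None
```

The orange probe is standing upright in the orange-collared well with its flange on the collar; blue and white are still parked in the stand, the arm is clear, and the job was handed in at about 18.6 s.

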